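# Lay a carton label up and measure it

### The job

With the fingertips only, push the standing orange-taped carton over away from the robot, so that it lies on its back with the white label facing up, and then push it along the bench until its top end is flush and square against the aluminium measuring fence. Do not grasp or lift it, and leave everything else on the bench where it is, the blue-taped carton included.

Things in the scene. Friction and masses are not known exactly. Their poses are not given: they have to be found in the camera images.
- carton: The carton to lay down: brown cardboard, orange tape over its top, 0.2 to 0.4 kg, standing upright. 50 mm deep (its x), 80 mm wide (its y), 110 mm tall (its z). Origin at the centre of its underside. The white bar-code label is on the -x face, which looks towards the robot within 25 degrees. It stands in the left or right of two places, the blue-taped carton in the other. Lying label up, its x points down.
- carton_edge (a point): Middle of the carton's lower edge on the side away from the label (25 mm along its x from its origin). Pushed along its +x near the top of the label face (about 90 mm up), the carton tips over this edge, falls by itself past about 24 degrees, and then lies 50 mm high. The edge stays on the bench all along.
- carton_top (a point): Centre of the carton's top face, 110 mm from its origin along its z. Once the carton is laid down this is the centre of the end that faces the fence, 25 mm above the bench.
- fence: Fixed aluminium measuring fence across the far part of the bench: an angle 620 mm long (its y), 40 mm high, wall 8 mm thick, a 4 mm foot on the far side. Origin at mid length at bench level on the face towards the robot, against which the carton is pushed (its plane x = 0); x points away from the robot, square to that face. Turned up to 7 degrees either way.
- other_carton: A second carton of the same size with blue tape, standing upright; leave it alone. Origin at the centre of its underside.
- tape_roll: Roll of clear packing tape lying flat, 90 mm across, 45 mm high, on the right near the robot; origin under its centre. Leave alone.
- bottle: Amber bottle, 56 mm across, 150 mm tall, standing on the left; origin at the centre of its base. Leave alone.
- cutter: Yellow and black box cutter lying on the right, about 165 mm long (its x), 28 mm wide, 20 mm high; origin under the middle of its handle. Leave alone.
- foam: White foam block 100 x 60 x 22 mm lying on the right; origin under its centre. Leave alone.
- scanner: Hand scanner standing in its cradle on the left near the robot, 80 x 60 mm at the foot, 132 mm tall; origin at the centre of its underside. Leave alone.
- marker: Red marker pen lying on the left, about 136 mm long with round ends, 16 mm thick; origin on its underside at mid length. Leave alone.
There are look-alikes about, which are no part of the job. Leave any green or turquoise look-alike of the carton alone.

How it is judged (in metres and radians):
On the way, in this order (a step that is already met when the one before it is completed fails the run):
1. the carton lies on its back, label up, still short of the fence (angle between carton's own x axis and vertical above 3.04 rad and linear speed of carton below 0.05 m/s and x of carton_top in the frame of fence below -0.01 m), for 0.2 s.
2. its top end is flush and square against the fence (angle between carton's own x axis and vertical above 3.04 rad and x of carton_top in the frame of fence above -0.006 m and angle between the z axis of carton and the x axis of fence, either way round below 0.07 rad and y of carton_top in the frame of fence between -0.27 and 0.27 m), for 0.2 s.
At the end, for the whole second after the job is handed in: The orange-taped carton lies at rest on the bench with its label up (within 0.1 rad), its top end within 6 mm of the fence's face, square to it within 0.07 rad, and within the fence's length (270 mm either side of its middle) (all of step 2 and linear speed of carton below 0.01 m/s); the robot touches nothing.
It fails at once if the other carton is moved by more than 15 mm or tipped (distance of other_carton from where it was at the start of the episode above 0.015 m or angle between other_carton's own z axis and vertical above 0.3 rad).
It fails at once if the tape roll, bottle or scanner is moved by more than 15 mm or tipped (distance of any of tape_roll, bottle, scanner from where it was at the start of the episode above 0.015 m or angle between any of tape_roll, bottle, scanner's own z axis and vertical above 0.3 rad).
It fails at once if the cutter, foam block or marker is moved by more than 15 mm (distance of any of cutter, foam, marker from where it was at the start of the episode above 0.015 m).
It fails at once if the carton is lifted or carried: the bottom edge it tips over (site carton_edge) comes more than 15 mm off the bench (height (world z) of carton_edge above 0.015 m).
It also fails if it takes over 48 s, if anything falls off the work surface, if the arm or the gripper's body presses on something with over 40 N, if the wrist force passes 120 N, or if a joint passes its speed limit or range.

### The arm

A 6-joint arm with a two-finger parallel gripper is mounted at the origin on the work surface. World frame = base frame: x ahead of the robot, y to its left, z up, the work surface at z = 0. Lengths are in mm, angles in rad, forces in N, time in s.
With the tool pointing down it reaches from about 350 to 875 mm from the base axis. Payload 4.2 kg.
Tool frame: the origin (TCP) lies at the very end of the fingers, on their centre line; the grasp point (between the pads) lies 19 mm behind it; z points along the fingers, y is the line along which they close (so a half turn about z gives the same grasp; the last joint's range is limited). The gripper opens to 85 mm and grips with 20 to 120 N. Pads are 22 mm wide; open, the fingers measure 114 mm over their backs; the gripper's body (76 mm by 85 mm) begins 54 mm behind the grasp point. The pads swing forward as they close: fully open they stand 13 mm farther back than shut.
Start: joints at [1.451, 0.385, 0.008, 0, -1.194, -0.259], TCP at [231.095, 580.684, 231.312] pointing down, gripper open.
Joint ranges: [-3.14, 3.14], [-1.21, 2.06], [-1.07, 1.41], [-3.16, 2.05], [-2.99, -0.16], [-3.1, 3.1]. Speed limits (rad/s): [2.79, 2.79, 3.14, 3.14, 3.14, 3.14].

### API

Orientations are given as a unit quaternion [x, y, z, w].
In Python, from bench import arm, optics gives the robot as it stands. The module is installed in compiled form; this text tells all that it offers.
- The arm moves only by the tool step_arm, never from a script. Its argument "motion" is a list of rows, each an object with "dr": the turn, a rotation vector about the tool's x, y, z in units of 8 degrees (1.0 is 8 degrees), a list of three; "slide": the shift along the tool's x, y, z in mm, a list of three; "jaw": the finger opening in mm, from 0 to 85.4. A call has exactly 8 rows; each row is the pose to reach, as a shift and turn from the pose commanded when the call began, along the tool's axes at that moment; what a row does not reach only later rows make up. A row lasts 1/8 s, in which the tool goes at most 62.5 mm and 10.7 degrees, less where a joint would pass 70% of its speed; a pose out of reach is approached as far as the arm can. A call with a gripper value outside its range is refused whole. The fingers move at their own pace and stop on an object; the grip force is fixed at half the most. Time passes only in rows, so rows that repeat a pose let the fingers close, or fill a call up. It gives the time, the measured TCP pose, the force, the opening and the grip force at its end, in the units of the state.
- arm.read_state(): the state, without advancing time (a new reading comes with each control period).
- optics.get_image(name): name is "side" or "top"; returns the picture (400x640x3 uint8, blue, green, red); there is no depth.
- optics.camera_info(name): a dict with "camera_matrix" (3x3 intrinsics, pixels), "view" (4x4, takes a point from world to camera coordinates). Camera axes: x right, y up, looking along -z (the intrinsics and any distortion apply to the point x, -y, -z); pixel columns grow to the right and rows downward; lengths in mm; the calibration is good to about 2 mm. A picture is of the moment at which its call begins. camera_info takes no time and is no camera call.
- arm.job_done(): hands the job in; it is judged then, once.
The state is a dict: "clock": time; "joints": joint angles; "joint_vel": joint speeds; "joint_efforts": joint torques, N m; "position": TCP position; "ee_rot": TCP orientation; "contact_force": force on the tool from outside, world axes, zero at the start; "wrist_torque": the same for the moment, N m; "gripper_width": finger opening in mm; "grasp_force": force on a finger pad.
Only numpy, scipy, OpenCV 4.12 (cv2) and the standard library are available. Lean on these libraries where they do the work, as an engineer would, in place of code of your own. Each camera call takes 0.05 s, during which the arm holds its last target. There are 200 camera calls.

## Working session

There is one attempt and no reset: what is moved stays moved. The work goes in short steps, Python scripts to look and compute and a tool call to move; the robot and the scene stay as the last step left them, time stands still between calls to the robot, and variables do not carry over. Pictures are saved under pics/ and viewed, at most 10 in all, crops included, and the job is handed in when it is done.

Besides the shell and the picture viewer there is one more tool, called as a command line: name --argument value ..., lists and objects as JSON in quotes. step_arm: Moves the arm, as the interface text tells. Its arguments: {"type":"object","properties":{"motion":{"type":"array","items":{"type":"object","properties":{"dr":{"type":"array","items":{"type":"number"}},"slide":{"type":"array","items":{"type":"number"}},"jaw":{"type":"number"}}}}},"required":["motion"]}

```bash
mkdir -p pics; python3 - <<'E'
from bench import arm, optics
import cv2, numpy as np
np.set_printoptions(precision=4,suppress=True)
for n in ("side","top"):
    i=optics.camera_info(n); print(n,{k:np.array(v) if k in("camera_matrix","view") else v for k,v in i.items()})
    cv2.imwrite(f"pics/{n}0.png",optics.get_image(n))
print(arm.read_state())
E
```

```text
side {'camera_matrix': array([[401.4696,   0.    , 319.1208],
       [  0.    , 401.4696, 206.0401],
       [  0.    ,   0.    ,   1.    ]]), 'view': array([[    0.9805,    -0.1957,    -0.0152,  -507.678 ],
       [    0.1424,     0.6558,     0.7414,  -149.3195],
       [   -0.1352,    -0.7291,     0.6709, -1267.4208],
       [    0.    ,     0.    ,     0.    ,     1.    ]])}
top {'camera_matrix': array([[407.4658,   0.    , 311.019 ],
       [  0.    , 407.4658, 199.5723],
       [  0.    ,   0.    ,   1.    ]]), 'view': array([[   -0.017 ,    -0.9996,     0.0239,     0.6056],
       [    0.9964,    -0.015 ,     0.0829,  -519.1698],
       [   -0.0825,     0.0253,     0.9963, -1154.0536],
       [    0.    ,     0.    ,     0.    ,     1.    ]])}
{'clock': 0.1, 'joints': array([ 1.4506,  0.3855,  0.0067, -0.0005, -1.194 , -0.2586]), 'joint_vel': array([ 0.0021, -0.0016,  0.0038,  0.0025, -0.0004,  0.    ]), 'joint_efforts': array([ -0.0001, -39.3321,  18.8929,   4.1979,  -0.0026,   0.    ]), 'position': array([230.9095, 580.2097, 230.3314]), 'ee_rot': array([ 0.9821, -0.1884, -0.0002,  0.001 ]), 'contact_force': array([ 0.1388, -0.2528,  0.8473]), 'wrist_torque': array([-0.0145, -0.009 ,  0.001 ]), 'grasp_force': 0.0, 'gripper_width': 85.423044704064}
```

View pics/top0.png

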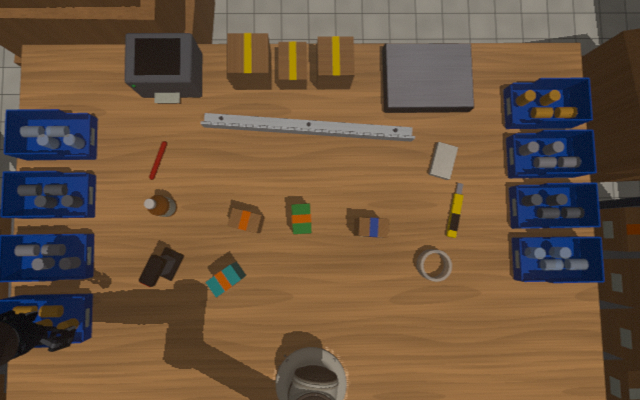

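View pics/side0.png

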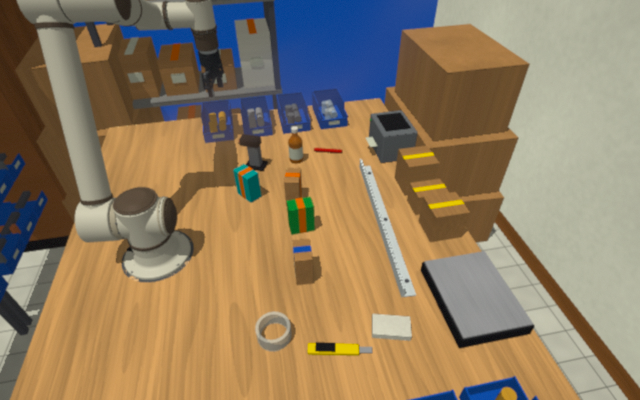

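The top view shows the orange-taped carton at about (245,217). The green one is at (301,218), the turquoise one at (225,280), the blue-taped one at (370,226), and the fence runs from (203,120) to (413,135). I'll look closer at these.

```bash
cat > h.py <<'E'
import numpy as np, cv2
from bench import arm, optics
np.set_printoptions(precision=4,suppress=True)
def ray(n,uv):
    i=optics.camera_info(n);K=np.array(i["camera_matrix"]);V=np.array(i["view"]);R=V[:3,:3]
    d=np.linalg.solve(K,[uv[0],uv[1],1.0])*[1,-1,-1]
    return -R.T@V[:3,3], R.T@d
def onz(n,uv,z):
    o,d=ray(n,uv); return o+d*(z-o[2])/d[2]
def px(n,p):
    i=optics.camera_info(n);K=np.array(i["camera_matrix"]);V=np.array(i["view"])
    c=(V@np.append(p,1))[:3]*[1,-1,-1]; q=K@c; return q[:2]/q[2]
E
python3 - <<'E'
from h import *
print([k for k in optics.camera_info("top")])
im=cv2.imread("pics/top0.png"); s=cv2.imread("pics/side0.png")
a=cv2.resize(im[105:305,195:425],None,fx=3,fy=3,interpolation=cv2.INTER_CUBIC)
cv2.imwrite("pics/topc.png",a[:600])
b=cv2.resize(s[155:300,225:425],None,fx=4,fy=4,interpolation=cv2.INTER_CUBIC); cv2.imwrite("pics/sidec.png",b)
E
```

```text
['camera_matrix', 'view']
```

View pics/topc.png

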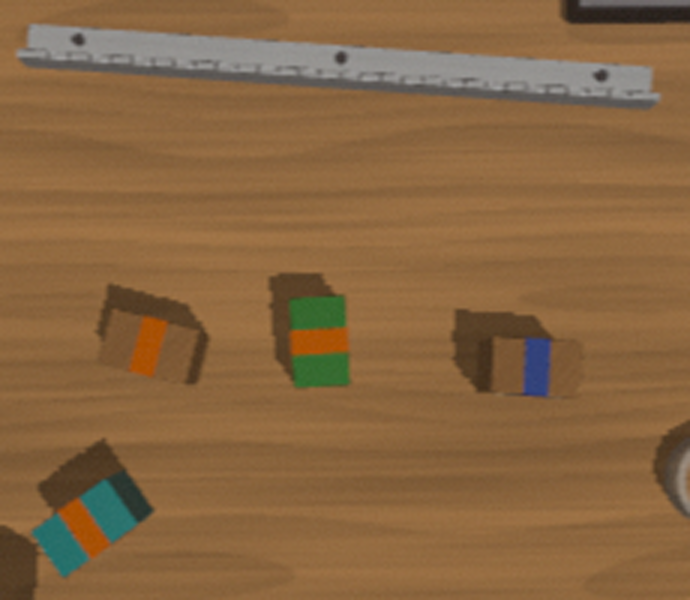

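View pics/sidec.png

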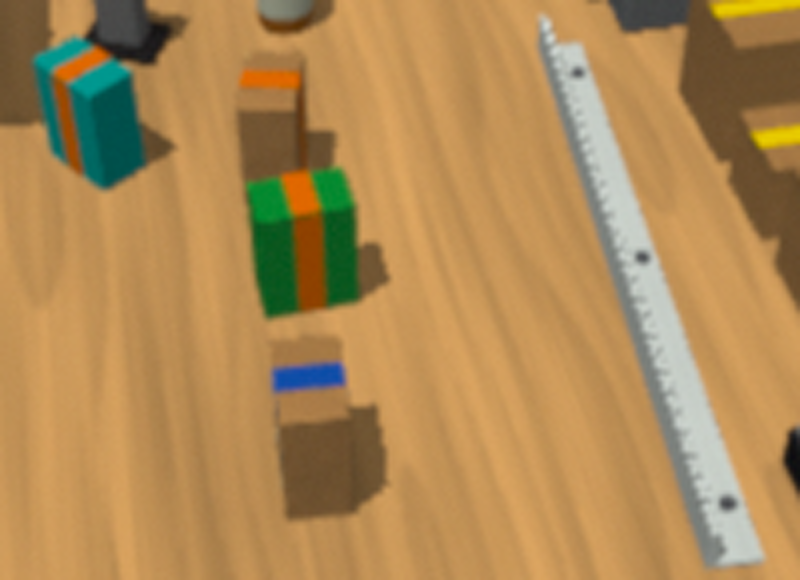

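The close-up gives these points in crop pixels:
- **Orange carton top:** corners at about (112,308), (202,330), (190,383) and (97,360).
- **Fence:** the face's lower edge runs from about (22,63) to (655,106).
- **Turquoise carton:** top at about (35,530)-(150,510).
- **Green carton:** top at about (290,297)-(350,387).

I'll convert them to world coordinates.

```bash
python3 - <<'E'
from h import *
im=cv2.imread("pics/top0.png")
f=lambda p:((p[0]+.5)/3-.5+195,(p[1]+.5)/3-.5+105)
g=lambda L,z:np.array([onz("top",f(p),z)[:2] for p in L])
c=g([(97,360),(112,308),(202,330),(190,383)],110); print("carton",c,c.mean(0))
print("x yaw deg",[np.degrees(np.arctan2(*(v[::-1]))) for v in (c[1]-c[0],c[2]-c[3])],"y-axis",[np.degrees(np.arctan2(v[1],v[0]))-90 for v in (c[0]-c[3],c[1]-c[2])])
hsv=cv2.cvtColor(im,cv2.COLOR_BGR2HSV)
m=cv2.inRange(hsv,(5,200,130),(18,255,255)); 
for q in cv2.findContours(m[195:240,225:265],0,2,offset=(225,195))[0]:
    if cv2.contourArea(q)>40:
        bx=cv2.boxPoints(cv2.minAreaRect(q)); w=np.array([onz("top",p,110)[:2] for p in bx]); print("tape",w,w.mean(0))
for L,z in (([(22,63),(655,106)],0),([(22,54),(655,98)],40)):
    w=g(L,z);d=w[0]-w[1];print("fence",z,w,w.mean(0),np.degrees(np.arctan2(d[1],d[0]))-90)
print("green",g([(290,297),(345,294),(350,383),(294,387)],110))
print("turq",g([(32,532),(107,478),(140,521),(66,576)],110))
print("bottle base",onz("top",(157,205),150),"scanner",onz("top",(155,268),120))
E
```

```text
carton [[448.6471 217.5513]
 [494.3042 204.3593]
 [473.5938 125.1925]
 [427.0806 136.0606]] [460.9064 170.7909]
x yaw deg [np.float64(-16.115925610897875), np.float64(-13.151512784250794)] y-axis [np.float64(-14.82350594391636), np.float64(-14.660353494525225)]
tape [[439.2595 189.8779]
 [487.3829 176.6141]
 [481.4245 156.0738]
 [433.3236 169.4198]] [460.3476 172.9964]
fence 0 [[ 745.5329  311.1542]
 [ 695.1663 -316.5656]] [720.3496  -2.7057] -4.587435917633442
fence 40 [[ 743.4497  301.5002]
 [ 693.8467 -305.5096]] [718.6482  -2.0047] -4.671657723205172
green [[501.6444  47.1133]
 [503.5697  -1.738 ]
 [424.688   -4.8324]
 [422.0107  44.627 ]]
turq [[300.3294 273.7755]
 [345.595  208.8621]
 [307.935  180.2604]
 [262.0878 244.3091]]
bottle base [500.5294 387.4734 150.    ] scanner [339.7132 400.8236 120.    ]
```

The carton is at about (461,172) with yaw −14.8°, and the fence face has yaw −4.6°. Once the carton is laid down, its top end will be about 139 mm short of the fence. First I go to a point above and behind the label face, with the tool yawed to match.

step_arm --motion '[{"dr":[0,0,-0.86],"slide":[309,301,0],"jaw":40},{"dr":[0,0,-0.86],"slide":[309,301,0],"jaw":40},{"dr":[0,0,-0.86],"slide":[309,301,0],"jaw":40},{"dr":[0,0,-0.86],"slide":[309,301,0],"jaw":40},{"dr":[0,0,-0.86],"slide":[309,301,0],"jaw":40},{"dr":[0,0,-0.86],"slide":[309,301,0],"jaw":40},{"dr":[0,0,-0.86],"slide":[309,301,0],"jaw":40},{"dr":[0,0,-0.86],"slide":[309,301,0],"jaw":40}]'

```text
clock: 1.1
position: [407.3, 183.6, 231.0]
ee_rot: [0.991, -0.132, -0.0, 0.0]
contact_force: [0.3, -0.1, 0.3]
gripper_width: 39.7
grasp_force: 0.0
```

step_arm --motion '[{"dr":[0,0,0],"slide":[0,0,40],"jaw":40},{"dr":[0,0,0],"slide":[0,0,80],"jaw":40},{"dr":[0,0,0],"slide":[0,0,120],"jaw":40},{"dr":[0,0,0],"slide":[0,0,146],"jaw":40},{"dr":[0,0,0],"slide":[5,0,146],"jaw":40},{"dr":[0,0,0],"slide":[10,0,146],"jaw":40},{"dr":[0,0,0],"slide":[10,0,146],"jaw":40},{"dr":[0,0,0],"slide":[10,0,146],"jaw":40}]'

```text
clock: 2.1
position: [416.9, 184.5, 86.2]
ee_rot: [0.992, -0.129, 0.001, -0.001]
contact_force: [0.2, -0.2, -0.1]
gripper_width: 39.7
grasp_force: 0.0
```

```bash
python3 - <<'E'
from h import *
t=optics.get_image("top");s=optics.get_image("side")
cv2.imwrite("pics/a.png",np.hstack([cv2.resize(t[160:300,195:325],None,fx=3,fy=3),cv2.resize(s[155:295,225:345],None,fx=3,fy=3)]))
print(arm.read_state()["position"])
E
```

```text
[416.6897 184.3148  85.8897]
```

View pics/a.png

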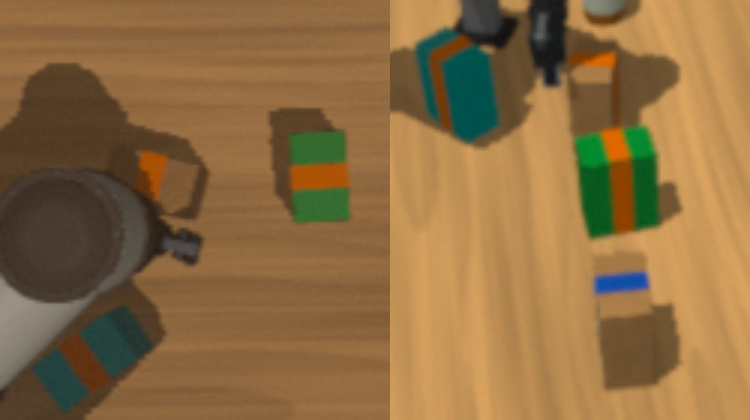

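The fingertips stand behind the label face with about a 10 mm gap, centred sideways, and nothing else is touched. Now the tipping push, slowly.

step_arm --motion '[{"dr":[0,0,0],"slide":[4,0,0],"jaw":40},{"dr":[0,0,0],"slide":[8,0,0],"jaw":40},{"dr":[0,0,0],"slide":[12,0,0],"jaw":40},{"dr":[0,0,0],"slide":[16,0,0],"jaw":40},{"dr":[0,0,0],"slide":[20,0,0],"jaw":40},{"dr":[0,0,0],"slide":[24,0,0],"jaw":40},{"dr":[0,0,0],"slide":[28,0,0],"jaw":40},{"dr":[0,0,0],"slide":[32,0,0],"jaw":40}]'

```text
clock: 3.2
position: [447.9, 176.0, 85.3]
ee_rot: [0.992, -0.129, 0.0, -0.0]
contact_force: [-0.4, -0.8, 0.8]
gripper_width: 40.1
grasp_force: 0.3
```

```bash
python3 - <<'E'
from h import *
s=optics.get_image("side")
cv2.imwrite("pics/b.png",cv2.resize(s[150:250,225:345],None,fx=4,fy=4))
print(arm.read_state()["contact_force"])
E
```

```text
[ 0.6193 -0.0099 -0.5379]
```

View pics/b.png

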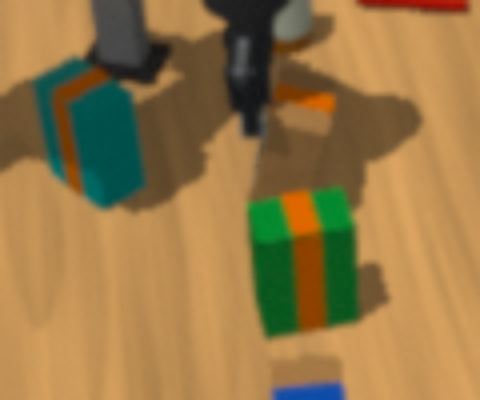

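The carton is tilting over its far edge: the orange tape is rotated at about (305,98), and the tip is in contact. I continue until it falls.

step_arm --motion '[{"dr":[0,0,0],"slide":[4,0,0],"jaw":40},{"dr":[0,0,0],"slide":[8,0,0],"jaw":40},{"dr":[0,0,0],"slide":[12,0,0],"jaw":40},{"dr":[0,0,0],"slide":[16,0,0],"jaw":40},{"dr":[0,0,0],"slide":[20,0,0],"jaw":40},{"dr":[0,0,0],"slide":[22,0,0],"jaw":40},{"dr":[0,0,0],"slide":[22,0,0],"jaw":40},{"dr":[0,0,0],"slide":[22,0,0],"jaw":40}]'

```text
clock: 4.25
position: [468.6, 170.3, 85.3]
ee_rot: [0.992, -0.129, -0.0, 0.0]
contact_force: [-0.2, 0.1, -0.1]
gripper_width: 40.1
grasp_force: 0.0
```

```bash
python3 - <<'E'
from h import *
t=optics.get_image("top");s=optics.get_image("side")
cv2.imwrite("pics/c.png",np.hstack([cv2.resize(t[100:300,195:325],None,fx=3,fy=3),cv2.resize(s[125:325,225:345],None,fx=3,fy=3)]))
print(arm.read_state())
E
```

```text
{'clock': 4.35, 'joints': array([ 0.6749,  0.3374, -0.4903, -0.    , -0.7431,  0.6373]), 'joint_vel': array([ 0.0019,  0.    , -0.0004, -0.0013, -0.0007,  0.0004]), 'joint_efforts': array([ -0.0206, -31.6416,  13.7243,   3.0484,  -0.0003,  -0.    ]), 'position': array([468.6492, 170.3715,  85.3151]), 'ee_rot': array([ 0.9916, -0.129 , -0.    ,  0.    ]), 'contact_force': array([-0.2534,  0.0736, -1.1195]), 'wrist_torque': array([ 0.002 ,  0.0236, -0.0116]), 'grasp_force': 0.0, 'gripper_width': 40.135703234044584}
```

View pics/c.png

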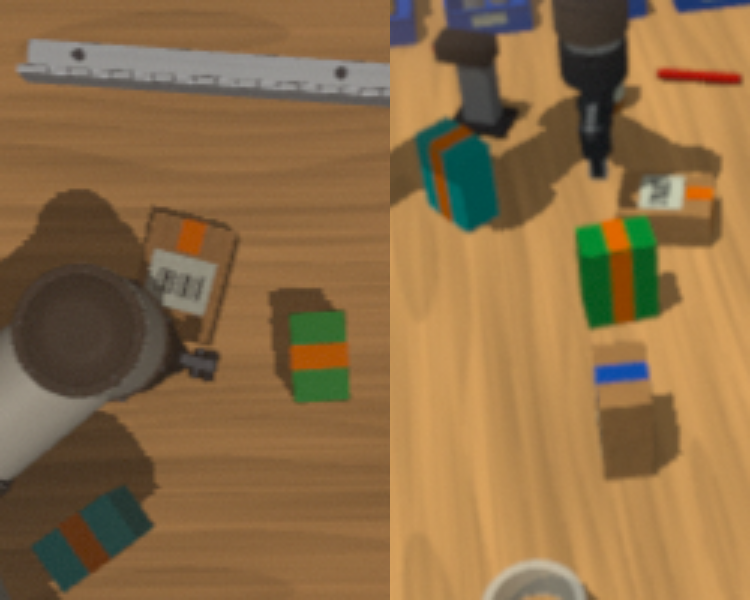

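The carton lies label up. Its upper face has far corners at about (150,210) and (238,237) in crop pixels, and the lower right corner is near (208,343). Next I measure its pose relative to the fence.

```bash
python3 - <<'E'
from h import *
f=lambda p:((p[0]+.5)/3-.5+195,(p[1]+.5)/3-.5+100)
P=np.array([onz("top",f(p),50)[:2] for p in ((150,210),(238,237),(208,343))]);print(P)
a,b,c=P
print(np.linalg.norm(a-b),np.linalg.norm(b-c),"yaw",np.degrees(np.arctan2(*(b-c)[::-1])),np.degrees(np.arctan2(*(a-b)[::-1]))-90)
y=np.radians(-15.5);u=np.array([np.cos(y),np.sin(y)]);v=np.array([-u[1],u[0]])
top=(a+b)/2; bot=top-110*u;print("top",top,"bottom",bot)
n=np.radians(-4.6);N=np.array([np.cos(n),np.sin(n)]);F=np.array([719.5,-2.3])
print("gap",(F-top)@N)
p=arm.read_state()["position"][:2];print("tcp rel bottom",(p-bot)@u,(p-bot)@v)
E
```

```text
[[604.2256 178.7788]
 [577.4978  96.4315]
 [478.2216 125.3159]]
86.57627421634766 103.39282142996609 yaw -16.22235423554902 -17.982032793534273
top [590.8617 137.6052] bottom [484.8623 167.0014]
gap 139.44418958951297
tcp rel bottom -16.524139183633594 -1.0852302003115493
```

Pose confirmed: the bottom end is at (485,167) and the gap is 139 mm. Now I back off, lower the fingertips and come up close behind the bottom end.

step_arm --motion '[{"dr":[0,0,0],"slide":[-14,0,0],"jaw":40},{"dr":[0,0,0],"slide":[-14,0,0],"jaw":40},{"dr":[0,0,0],"slide":[-14,0,30],"jaw":40},{"dr":[0,0,0],"slide":[-14,0,60],"jaw":40},{"dr":[0,0,0],"slide":[-14,0,60],"jaw":40},{"dr":[0,0,0],"slide":[-8,0,60],"jaw":40},{"dr":[0,0,0],"slide":[-3,0,60],"jaw":40},{"dr":[0,0,0],"slide":[2,0,60],"jaw":40}]'

```text
clock: 5.35
position: [471.7, 170.1, 26.3]
ee_rot: [0.992, -0.129, 0.001, -0.001]
contact_force: [-0.5, 0.8, -0.8]
gripper_width: 39.7
grasp_force: 0.0
```

step_arm --motion '[{"dr":[0,0,0],"slide":[7,0,0],"jaw":40},{"dr":[0,0,0],"slide":[14,0,0],"jaw":40},{"dr":[0,0,-0.105],"slide":[21,0,0],"jaw":40},{"dr":[0,0,-0.21],"slide":[28,-0.2,0],"jaw":40},{"dr":[0,0,-0.315],"slide":[35,-0.5,0],"jaw":40},{"dr":[0,0,-0.42],"slide":[42,-0.8,0],"jaw":40},{"dr":[0,0,-0.525],"slide":[49,-1.3,0],"jaw":40},{"dr":[0,0,-0.63],"slide":[56,-1.9,0],"jaw":40}]'

```text
clock: 6.35
position: [525.8, 157.3, 25.2]
ee_rot: [0.996, -0.085, 0.0, 0.0]
contact_force: [-2.2, -0.1, 0.7]
gripper_width: 40.2
grasp_force: 1.1
```

```bash
python3 - <<'E'
from h import *
t=optics.get_image("top")
cv2.imwrite("pics/d.png",cv2.resize(t[90:240,195:345],None,fx=4,fy=4))
s=arm.read_state();print(s["position"],s["ee_rot"],s["contact_force"])
E
```

```text
[526.8991 157.44    25.2877] [ 0.9964 -0.0846  0.0007 -0.0003] [ 0.3138  0.3139 -0.2082]
```

View pics/d.png

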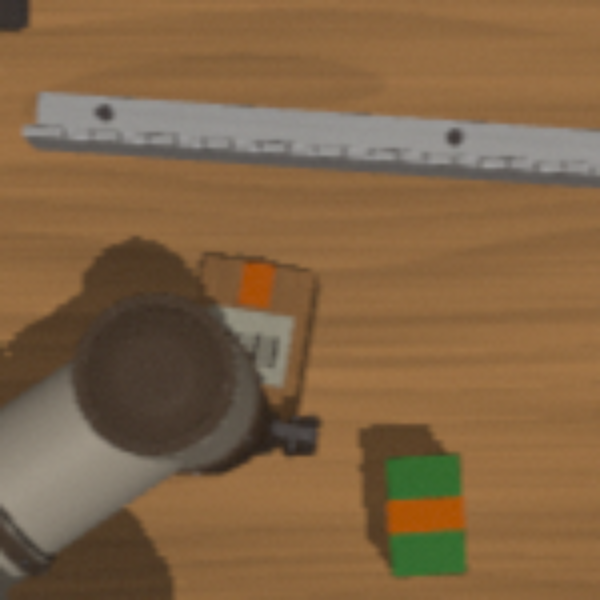

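The carton is following the tool. Its far edge runs from about (205,253) to (318,278) in the crop, which is a yaw near −10°, and it stays in front of the fingers. I continue the arc.

step_arm --motion '[{"dr":[0,0,-0.105],"slide":[7,0,0],"jaw":40},{"dr":[0,0,-0.21],"slide":[14,-0.2,0],"jaw":40},{"dr":[0,0,-0.315],"slide":[21,-0.5,0],"jaw":40},{"dr":[0,0,-0.42],"slide":[28,-0.8,0],"jaw":40},{"dr":[0,0,-0.525],"slide":[35,-1.3,0],"jaw":40},{"dr":[0,0,-0.63],"slide":[42,-1.9,0],"jaw":40},{"dr":[0,0,-0.645],"slide":[49,-2.5,0],"jaw":40},{"dr":[0,0,-0.645],"slide":[56,-3.1,0],"jaw":40}]'

```text
clock: 7.4
position: [581.6, 151.0, 25.3]
ee_rot: [0.999, -0.04, 0.0, -0.0]
contact_force: [-1.7, 1.7, -1.4]
gripper_width: 39.8
grasp_force: 0.7
```

```bash
python3 - <<'E'
from h import *
s=arm.read_state();p=s["position"][:2];q=s["ee_rot"];n=np.radians(-4.6);N=np.array([np.cos(n),np.sin(n)])
print(p,"yaw",np.degrees(2*np.arctan2(q[1],q[0])),"top gap est",(np.array([719.5,-2.3])-p)@N-11-110)
E
```

```text
[581.5637 150.9564] yaw -4.6191712394120845 top gap est 28.782941907592573
```

step_arm --motion '[{"dr":[0,0,0],"slide":[5,0,0],"jaw":40},{"dr":[0,0,0],"slide":[10,0,0],"jaw":40},{"dr":[0,0,0],"slide":[15,0,0],"jaw":40},{"dr":[0,0,0],"slide":[19,0,0],"jaw":40},{"dr":[0,0,0],"slide":[22,0,0],"jaw":40},{"dr":[0,0,0],"slide":[24,0,0],"jaw":40},{"dr":[0,0,0],"slide":[26,0,0],"jaw":40},{"dr":[0,0,0],"slide":[27,0,0],"jaw":40}]'

```text
clock: 8.4
position: [607.4, 148.7, 25.3]
ee_rot: [0.999, -0.04, -0.001, 0.0]
contact_force: [-5.0, 0.5, 2.8]
gripper_width: 40.0
grasp_force: 2.4
```

```bash
python3 - <<'E'
from h import *
t=optics.get_image("top")
cv2.imwrite("pics/e.png",cv2.resize(t[90:240,195:345],None,fx=4,fy=4))
s=arm.read_state();print(s["position"],s["ee_rot"],s["contact_force"])
E
```

```text
[607.3924 148.6812  25.3395] [ 0.9992 -0.0403 -0.0006  0.0002] [-3.9701  0.147   1.3562]
```

View pics/e.png

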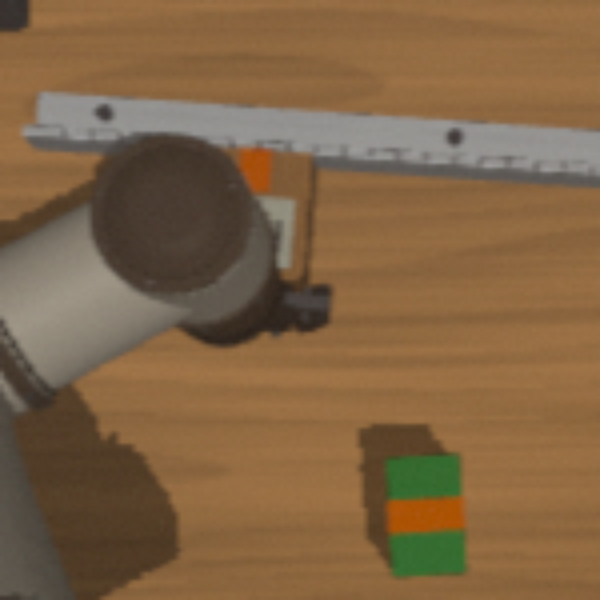

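The carton's top end is now at the fence, around (275,150) in the crop, with a steady 4 N left on the tool. I press a few mm more, gently, so that it seats square.

step_arm --motion '[{"dr":[0,0,0],"slide":[0.5,0,0],"jaw":40},{"dr":[0,0,0],"slide":[1,0,0],"jaw":40},{"dr":[0,0,0],"slide":[1.5,0,0],"jaw":40},{"dr":[0,0,0],"slide":[2,0,0],"jaw":40},{"dr":[0,0,0],"slide":[2,0,0],"jaw":40},{"dr":[0,0,0],"slide":[2,0,0],"jaw":40},{"dr":[0,0,0],"slide":[2,0,0],"jaw":40},{"dr":[0,0,0],"slide":[2,0,0],"jaw":40}]'

```text
clock: 9.45
position: [607.4, 148.6, 25.3]
ee_rot: [0.999, -0.04, -0.002, 0.001]
contact_force: [-9.4, 2.8, 4.8]
gripper_width: 39.9
grasp_force: 4.7
```

The TCP has stalled at x=607.4 while the force rises, so the carton is seated on the fence. I retreat straight back, then up.

step_arm --motion '[{"dr":[0,0,0],"slide":[-2,0,0],"jaw":40},{"dr":[0,0,0],"slide":[-6,0,0],"jaw":40},{"dr":[0,0,0],"slide":[-20,0,0],"jaw":40},{"dr":[0,0,0],"slide":[-40,0,0],"jaw":40},{"dr":[0,0,0],"slide":[-50,0,-50],"jaw":40},{"dr":[0,0,0],"slide":[-60,0,-110],"jaw":40},{"dr":[0,0,0],"slide":[-100,0,-160],"jaw":40},{"dr":[0,0,0],"slide":[-150,0,-180],"jaw":40}]'

```text
clock: 10.45
position: [460.9, 161.5, 208.5]
ee_rot: [0.999, -0.041, 0.003, -0.002]
contact_force: [-0.4, 0.1, 0.1]
gripper_width: 40.2
grasp_force: 0.0
```

```bash
python3 - <<'E'
from h import *
t=optics.get_image("top");s=optics.get_image("side")
cv2.imwrite("pics/f.png",np.hstack([cv2.resize(t[110:210,200:300],None,fx=4,fy=4),cv2.resize(s[130:230,310:410],None,fx=4,fy=4)]))
print(arm.read_state()["position"])
E
```

```text
[457.6879 160.8447 208.7089]
```

View pics/f.png

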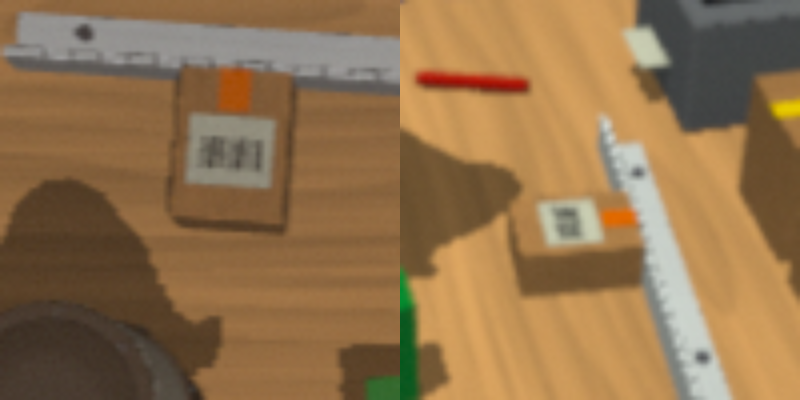

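Both views show the carton label up, with its top end flush and square on the fence at about (180–295,70) in the crop. The arm is clear, so I hand the job in.

```bash
python3 -c "
from bench import arm
print(arm.job_done())"
```

```text
the job is handed in; nothing more can be done
None
```

I tipped the orange-taped carton onto its back with the label up and pushed it flush and square against the fence; the job is handed in at about 10.5 s, and the final pictures show it seated, but no verdict came back.

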